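Hang the exercise wheel on its stand with its axle

TASK

Take the axle out of its wooden tray, thread it through the hub of the green small-animal exercise wheel that rests in the grey cradle, lift the wheel on the axle and lay the axle into both forks of the stand, so that the wheel hangs between the two posts with the axle through it. Only the middle of the axle can be reached while it lies in the tray, so you will need to set it down somewhere and grip it again by its red handle end to have its length free. Lift and carry the wheel only on the axle, never with the fingers, and leave the blue carton, the brown bottle and the balm pot where they are.

Things in the scene. Friction and masses are not known exactly. Their poses are not given: they have to be found in the camera images.
- axle: Loose steel axle, 200 mm long, 60 g. Origin on its centre line halfway along; y runs along it from handle to tip: red handle d 18 y = -100 to -45 mm, six-sided dark collar (24 across flats) to -39, plain shaft d 14 to the round tip at +100. Balances near y = +5. It starts lying level in the tray, its y along the tray's y; only the direction of its y counts, as it may roll.
- wheel: Loose green exercise wheel, d 120 mm, 60 mm wide, about 110 g, white spokes and a white hub tube as long as the wheel is wide, with a through bore of d 24. Origin at the bore's centre, y along the bore (it may turn about y). It starts standing on its rim in the cradle, bore level and 85 mm above the table.
- cradle: Fixed grey cradle, 100 x 90 mm, that carries the wheel on two rubber bars. Origin under its centre on the table; the wheel's axis lies over its y axis. Low lips, 40 mm above the table, stand 4 mm outside each face of the wheel: lift the wheel at least 20 mm before moving sideways.
- stand: Fixed stand: white base 90 x 130 x 10 mm, origin under its centre on the table, and two dark posts d 10 at y = -52 and +52 mm (94 mm clear between them). Each ends in a fork, a 90 degree V of d 8 bars that opens upward along x, its tops 54 mm apart at 115 mm height.
- tray: Fixed wooden tray, 60 x 216 mm, origin under its centre on the table, y axis along it. The axle lies in it with its centre line at 24 mm height, handle at the -y end. Cheeks 41 mm high box in both ends of the axle (|y| > 50 mm); only the middle 100 mm is open to fingers, over a base 6 mm thick.
- blue_carton: Bystander: blue carton standing upright, 40 x 52 x 88 mm. Origin under its centre.
- brown_bottle: Bystander: brown bottle with white cap, d 52, 110 mm high. Origin under its centre.
- balm_pot: Bystander: round cream-coloured balm pot with lid, d 90, 32 mm high. Origin under its centre.
- stand_rest (a point): Point midway between the forks at 100 mm height, where the centre line of the laid 14 mm shaft passes (axes as the stand's). With the handle to the stand's -y side the axle fits with its origin at y = -36 to -18 mm from here (collar outside the near post, tip past the far one), -27 best; mirrored, handle to +y, is as good. The bare axle also rests steadily here.

How it is judged:
By the outcome, as a careful person would: the job done as asked, in the order asked, and still so for the second after the job is handed in, with the robot touching nothing.
It also fails if it takes over 67 s, if anything falls off the work surface, if the arm or the gripper's body presses on something with over 40 N, if the wrist force passes 120 N, or if a joint passes its speed limit or range.

ROBOT

A 7-joint arm with a two-finger parallel gripper is mounted at the origin on a cart in front of the work surface, level with it; the furniture and walls round the work are solid. World frame = base frame: x ahead of the robot, y to its left, z up, the work surface at z = 0. Lengths are in m, angles in rad, forces in N, time in s.
With the tool pointing down it reaches from about 0.4 to 0.875 m from the base axis. Payload 6.5 kg.
Tool frame: the origin (TCP) lies midway between the tips of the shut fingers; the grasp point (between the pads) lies manip.grasp_offset behind it (manip.grasp_offset is the distance from the TCP to the grasp point, in m); z points along the fingers, y is the line along which they close (so a half turn about z gives the same grasp; the last joint's range is limited). The gripper opens to 85 mm and grips with 20 to 120 N. Pads are 22 mm wide; open, the fingers measure 114 mm over their backs; the gripper's body (76 mm by 85 mm) begins 54 mm behind the grasp point. The pads swing forward as they close: fully open they stand 13 mm farther back than shut.
Start: joints at [-1.357, 0.536, -0.004, 1.538, 0.003, 1.067, -0.071], TCP at [0.18, 0.625, 0.231] pointing down, gripper open.
Joint ranges: [-2.7, 2.7], [-0.37, 2.16], [-1.27, 1.26], [0.24, 2.4], [-1.31, 4.45], [0.19, 1.91], [-2.76, 2.76]. Speed limits (rad/s): [2.39, 2.39, 3.14, 3.14, 3.14, 3.14, 3.14].

INTERFACE

Orientations are given as a unit quaternion [x, y, z, w].
In Python, from workcell import manip gives the robot as it stands.
- The arm moves only by the tool play_rows, never from a script. Its argument "increments" is a list of rows, each a list of 3 entries, a list of its own where there are three numbers: the shift along the tool's x, y, z in parts of the range, where 1.0 means 500 mm, then the turn about the tool's z in normalised numbers (1 is 360 degrees), then the closure, from -1 (fully open) to 1 (shut). A call has 1 to 12 rows; each row is the pose to reach, as a shift and turn from the pose commanded when the call began, along the tool's axes at that moment; what a row does not reach only later rows make up. A row lasts 1/12 s, in which the tool goes at most 41.7 mm and 7.16 degrees, less where a joint would pass 70% of its speed; a pose out of reach is approached as far as the arm can. No shift or turn number may pass 1 either way. A call with a gripper value outside its range is refused whole. The fingers move at their own pace and stop on an object; "grip_force" is the grip in N (left out, the last holds). Time passes only in rows, so rows that repeat a pose let the fingers close. It gives the time, the measured TCP pose, the force, the opening and the grip force at its end, in the units of the state.
- manip.get_state(): the state, without advancing time (a new reading comes with each control period).
- manip.camera(name): name is "scene" or "top"; returns (picture, depth): 384x512x3 uint8, red, green, blue; 384x512 float32, m along the optical axis (not along the pixel's ray), 0 where there is no reading.
- manip.get_calibration(name): a dict with "mtx" (3x3 intrinsics, pixels), "k1" (the pictures are not rectified: a ray, as slopes to the right and down, at radius r is drawn at 1 + k1 r^2 times it, then the intrinsics apply), "world_from_camera" (4x4, takes a point from camera to world coordinates). Camera axes: x right, y down, z forward; pixel columns grow to the right and rows downward; lengths in m; the calibration is good to about 2 mm. A picture is of the moment at which its call begins. get_calibration takes no time and is no camera call.
- manip.finish_job(): hands the job in; it is judged then, once.
Trained networks look in the newest picture that a camera, given by its name, has taken for a name from the list of things; names that differ only in an ending like _2 or _b are one class to them, and where a whole thing is asked for, a point or a joint stands for the part that bears it (a point fixed in the world has none). Each returns a list of dicts, best first, with "confidence" (0 to 1); they miss things now and then, are a little off and sometimes report something else, mostly with a low value. They report only what shows in the picture. A call takes as long as a camera call.
- manip.search_frame(label, camera): "point" ([column, row] in pixels, amid what is visible of it).
- manip.trace(label, camera): "region" (384x512 bool, what is visible of it) and "point" ([column, row] in pixels, amid what is visible of it).
The state is a dict: "clock": time; "joint_positions": joint angles; "qvel": joint speeds; "tau": joint torques, N m; "ee_pos": TCP position; "eef_rot": TCP orientation; "ft_force": force on the tool from outside, world axes, zero at the start; "ft_torque": the same for the moment, N m; "finger_gap": opening from 0.0 (shut) to 1.0 (fully open); "grip_force": force on a finger pad.
Only numpy, scipy, OpenCV 4.12 (cv2) and the standard library are available. Lean on these libraries where they do the work, as an engineer would, in place of code of your own. Each camera call takes 0.05 s, during which the arm holds its last target. There are 200 camera calls.

## Working session

There is one attempt and no reset: what is moved stays moved. The work goes in short steps, Python scripts to look and compute and a tool call to move; the robot and the scene stay as the last step left them, time stands still between calls to the robot, and variables do not carry over. Pictures are saved under pics/ and viewed, at most 10 in all, crops included, and the job is handed in when it is done.

Besides the shell and the picture viewer there is one more tool, called as name(argument=value, ...), one argument or row to a line, values as JSON. play_rows: Moves the arm, as the interface text tells. Its arguments: {"type":"object","properties":{"increments":{"type":"array"},"grip_force":{"type":"number"}},"required":["increments"]}

```bash
ls; mkdir -p pics; cat > h.py <<'E'
import numpy as np, cv2
from workcell import manip
def w(cam, uv, depth):
    c=manip.get_calibration(cam); K=np.array(c["mtx"]); k1=c["k1"]; T=np.array(c["world_from_camera"])
    uv=np.atleast_2d(uv).astype(float); d=np.c_[(uv[:,0]-K[0,2])/K[0,0],(uv[:,1]-K[1,2])/K[1,1]]
    u=d.copy()
    for _ in range(20): u=d/(1+k1*(u**2).sum(1,keepdims=True))
    z=np.asarray(depth).reshape(-1,1)
    return (np.c_[u*z,z]@T[:3,:3].T)+T[:3,3]
def cloud(cam, region, D):
    m=region&(D>0); r,c=np.nonzero(m); return w(cam,np.c_[c,r],D[m])
E
python3 - <<'E'
from h import *
s=manip.get_state(); print(s["clock"],s["ee_pos"],s["eef_rot"],manip.grasp_offset)
for cam in("scene","top"):
    P,D=manip.camera(cam); cv2.imwrite(f"pics/{cam}0.png",P[:,:,::-1])
    np.save(f"{cam}0.npy",D); np.save(f"{cam}0i.npy",P)
    T=np.array(manip.get_calibration(cam)["world_from_camera"]);print(cam,T.round(3).tolist())
    for n in "axle wheel cradle stand tray blue_carton brown_bottle balm_pot".split():
        L=manip.trace(n,cam)
        for i,o in enumerate(L[:2]):
            p=cloud(cam,o["region"],D)
            if i==0: np.save(f"r_{cam}_{n}.npy",o["region"])
            print(n,round(o["confidence"],2),np.round(o["point"]),len(p),np.percentile(p,[2,50,98],axis=0).round(3).tolist() if len(p) else "")
E
```

```text
pics
0.0 [0.17931735 0.62412434 0.23040375] [ 1.39386055e-01  9.90237732e-01 -8.69963088e-04 -6.77818858e-05] 0.0187
scene [[0.919, -0.187, 0.347, 0.219], [-0.394, -0.441, 0.807, -0.577], [0.002, -0.878, -0.479, 0.61], [0.0, 0.0, 0.0, 1.0]]
axle 0.81 [232. 290.] 410 [[0.421, -0.022, 0.019], [0.438, 0.036, 0.031], [0.461, 0.147, 0.036]]
wheel 0.74 [207. 191.] 1640 [[0.427, 0.331, 0.001], [0.485, 0.362, 0.086], [0.575, 0.574, 0.144]]
cradle 0.62 [208. 218.] 498 [[0.434, 0.319, 0.004], [0.475, 0.33, 0.02], [0.523, 0.386, 0.042]]
stand 0.92 [296. 255.] 1670 [[0.581, 0.054, 0.002], [0.624, 0.11, 0.011], [0.679, 0.185, 0.11]]
stand 0.24 [306. 206.] 658 [[0.702, 0.241, 0.002], [0.741, 0.265, 0.032], [0.786, 0.326, 0.036]]
tray 0.94 [228. 290.] 1744 [[0.401, -0.043, 0.004], [0.438, 0.053, 0.011], [0.479, 0.169, 0.042]]
blue_carton 0.62 [278. 190.] 668 [[0.662, 0.322, 0.004], [0.687, 0.34, 0.057], [0.726, 0.373, 0.091]]
brown_bottle 0.91 [235. 169.] 587 [[0.597, 0.486, 0.002], [0.615, 0.496, 0.062], [0.678, 0.579, 0.113]]
balm_pot 0.61 [306. 206.] 553 [[0.704, 0.242, 0.008], [0.744, 0.264, 0.
[... 732 characters left out ...]
tray 0.67 [327. 188.] 1845 [[0.585, 0.056, 0.002], [0.628, 0.116, 0.009], [0.673, 0.182, 0.11]]
tray 0.6 [349. 247.] 1661 [[0.405, -0.038, -0.001], [0.45, 0.068, 0.006], [0.488, 0.173, 0.042]]
blue_carton 0.92 [235. 160.] 465 [[0.666, 0.324, 0.01], [0.691, 0.35, 0.087], [0.721, 0.376, 0.09]]
brown_bottle 0.87 [171. 190.] 530 [[0.599, 0.488, -0.001], [0.621, 0.503, 0.102], [0.654, 0.532, 0.112]]
brown_bottle 0.59 [328. 184.] 1804 [[0.585, 0.059, 0.005], [0.628, 0.118, 0.009], [0.672, 0.182, 0.111]]
balm_pot 0.59 [259. 139.] 975 [[0.705, 0.247, 0.012], [0.746, 0.287, 0.031], [0.787, 0.326, 0.035]]
balm_pot 0.23 [247. 244.] 211 [[0.434, 0.319, 0.006], [0.48, 0.331, 0.03], [0.523, 0.345, 0.041]]
```

```bash
python3 - <<'E'
import cv2
a=cv2.imread("pics/scene0.png");b=cv2.imread("pics/top0.png")
cv2.imwrite("pics/s0b.png",cv2.resize(a,(800,600),interpolation=cv2.INTER_CUBIC))
cv2.imwrite("pics/t0b.png",cv2.resize(b,(800,600),interpolation=cv2.INTER_CUBIC))
E
```

```text
(no output)
```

View pics/s0b.png

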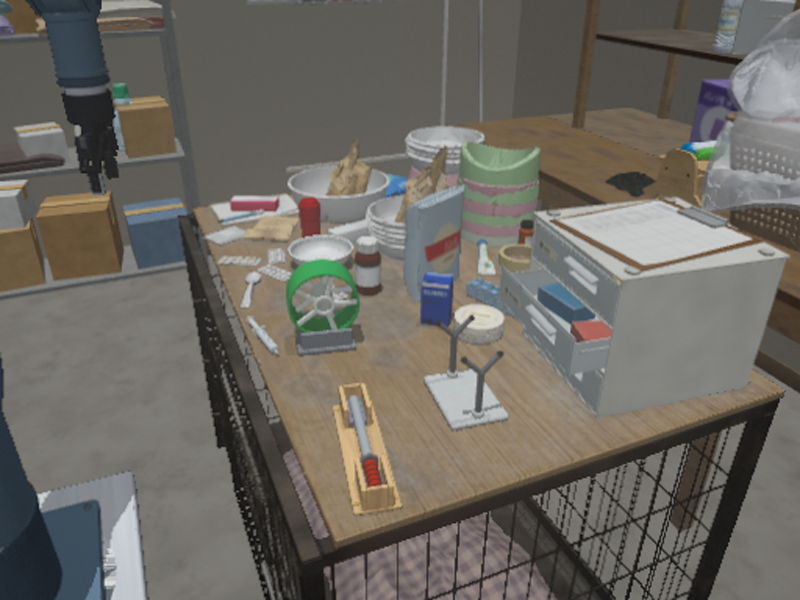

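View pics/t0b.png

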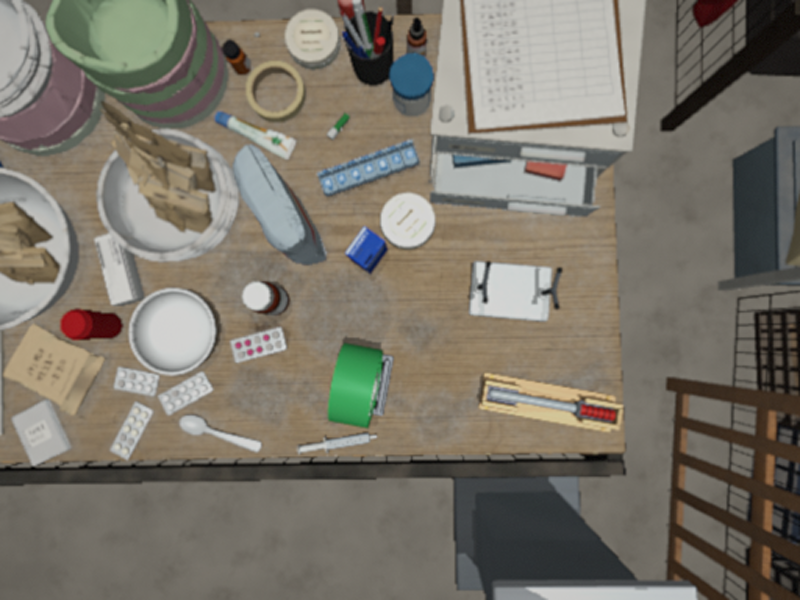

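The scene view shows the tray at bottom (wide px 365,450, handle near), the stand at (465,375), and the wheel in its cradle at (323,300). In the top view they are at (550,402), (512,290) and (358,385). The handle is at the −y end, so tray, wheel and stand all have roughly the same direction. The networks' 'tray' top hit with 0.67 is actually the stand, so I'll use the second one.

```bash
cat > fit.py <<'E'
from h import *
def rect(p,name):
    (c,s,a)=cv2.minAreaRect((p[:,:2]*1000).astype(np.float32)); print(name,np.round(c,1),np.round(s,1),round(a,1))
for cam in("top","scene"):
    D=np.load(cam+"0.npy"); I=np.load(cam+"0i.npy").astype(int)
    A=cloud(cam,np.ones_like(D,bool),np.where(D>0,D,1)); ok=D.ravel()>0
    C=I.reshape(-1,3); P=A
    def box(x0,x1,y0,y1,z0,z1): return ok&(P[:,0]>x0)&(P[:,0]<x1)&(P[:,1]>y0)&(P[:,1]<y1)&(P[:,2]>z0)&(P[:,2]<z1)
    print("==",cam,"table z",np.median(P[box(.5,.6,.1,.25,-.02,.02)][:,2]).round(4))
    g=box(.4,.6,.28,.45,.02,.2)&(C[:,1]>C[:,0]+40)&(C[:,1]>C[:,2]+30)
    rect(P[g],"wheel green"); print(np.percentile(P[g],[1,99],axis=0).round(3).tolist())
    m=box(.4,.6,.28,.45,.025,.048)&~g; print("lips",m.sum()); 
    if m.sum()>10: rect(P[m],"lips")
    m=box(.55,.72,.02,.22,.004,.016); rect(P[m],"stand base")
    m=box(.55,.72,.02,.22,.075,.13)
    lab=P[m][:,1]>.115
    for L in(0,1): q=P[m][lab==L]; print("fork",len(q),np.percentile(q,[2,50,98],axis=0).round(4).tolist(), q[q[:,2]>.1][:,:2].mean(0).round(4)); rect(q,"f")
    m=box(.38,.52,-.07,.2,.035,.048); rect(P[m],"tray cheeks")
    r=box(.38,.52,-.07,.1,.015,.045)&(C[:,0]>C[:,1]+60)&(C[:,0]>C[:,2]+60)&(C[:,2]<70)&(C[:,1]<70)
    rect(P[r],"red"); print("red",r.sum(),P[r].mean(0).round(4))
    a=np.load(f"r_{cam}_axle.npy").ravel()&ok&(P[:,2]>.02)
    q=P[a]; c=q.mean(0); u=np.linalg.svd(q[:,:2]-c[:2],full_matrices=False)[2][0]; u*=np.sign(u[1]); t=(q[:,:2]-c[:2])@u
    print("axle c",c.round(4),"yaw of y",np.degrees(np.arctan2(-u[0],u[1])).round(2),"mid",(c[:2]+u*(np.percentile(t,1)+np.percentile(t,99))/2).round(4),"len",np.ptp(np.percentile(t,[1,99])).round(4))
E
python3 fit.py
```

```text
== top table z -0.0011
wheel green [487.4 368. ] [ 60.7 115. ] 78.7
[[0.432, 0.332, 0.031], [0.544, 0.402, 0.144]]
lips 126
lips [479.  336.3] [15.8 83.9] 78.5
stand base [623. 118.] [144.1 149.8] 17.7
fork 102 [[0.5946, 0.0634, 0.0802], [0.6253, 0.0694, 0.1023], [0.6536, 0.0748, 0.1162]] [0.6244 0.0691]
f [624.1  69.4] [ 8.3 60.1] 84.4
fork 97 [[0.606, 0.166, 0.0867], [0.6381, 0.172, 0.1043], [0.6655, 0.1771, 0.116]] [0.6377 0.1717]
f [634.8 171.6] [ 9.4 62.2] 83.9
tray cheeks [446.5  65.7] [217.2  40.1] 79.0
red [431.8  -7.5] [52.  15.8] 79.1
red 134 [ 0.4321 -0.0079  0.0303]
axle c [0.4451 0.0568 0.0289] yaw of y -10.98 mid [0.4465 0.064 ] len 0.194
== scene table z 0.001
wheel green [485.  365.2] [ 64.4 116.2] 75.7
[[0.423, 0.328, 0.036], [0.536, 0.401, 0.145]]
lips 486
lips [484.3 366.2] [85.2 87. ] 78.9
stand base [641.3 118.6] [152.3 141.9] 4.6
fork 145 [[0.5931, 0.0613, 0.076], [0.6222, 0.066, 0.1004], [0.6486, 0.0708, 0.117]] [0.622  0.0662]
f [621.7  66.8] [ 8.  60.1] 84.0
fork 128 [[0.6047, 0.1645, 0.0767], [0.6347, 0.1693, 0.1002], [0.6624, 0.1755, 0.1167]] [0.6352 0.1694]
f [633.9 169.7] [10.9 62.6] 81.0
tray cheeks [444.4  65.5] [218.   40.1] 78.7
red [430.3  -3.9] [47.4 15. ] 77.8
red 116 [ 0.4303 -0.0037  0.0321]
axle c [0.4396 0.0476 0.0311] yaw of y -11.48 mid [0.4428 0.0635] len 0.1785
```

```bash
cat >> h.py <<'E'
from scipy.spatial.transform import Rotation as R
def go(x,y,z,az=None):
    """print tool-frame shift (mm) and turn to bring TCP to x,y,z with tool y at azimuth az (deg)"""
    s=manip.get_state(); r=R.from_quat(s["eef_rot"]); d=r.inv().apply(np.array([x,y,z])-s["ee_pos"])*1000
    Y=r.apply([0,1,0]); cur=np.degrees(np.arctan2(Y[1],Y[0])); t=0 if az is None else -np.radians((az-cur+180)%360-180)
    print("t",s["clock"],"pos",np.round(s["ee_pos"],4),"az",round(cur,2),"tilt",np.round(r.apply([0,0,1]),4),"shift",d.round(1).tolist(),"turn",round(t,4),"F",np.round(s["ft_force"],1),"gap",round(s["finger_gap"],3),"grip",round(s["grip_force"],1))
E
python3 -c "
from h import *
go(.4465,.0705,.15,-11.1)"
```

```text
t 0.9 pos [0.1795 0.6247 0.2313] az 73.97 tilt [ 0. -0. -1.] shift [-409.6, -459.0, 81.3] turn 1.4848 F [ 0.1 -0.   0.2] gap 0.998 grip 0.0
```

The manual's scale: shifts go in shares of 500 mm and turns go in shares of 360 degrees. Converting my numbers, -459 mm / 500 = -0.918, -410 mm / 500 = -0.82, 1.485 rad / 6.2832 = 0.2363.

play_rows(
  increments=[
    [[-0.41, -0.46, 0], 0.1178, -1],
    [[-0.41, -0.46, 0], 0.1178, -1],
    [[-0.41, -0.46, 0], 0.1178, -1],
    [[-0.41, -0.46, 0], 0.1178, -1],
    [[-0.41, -0.46, 0], 0.1178, -1],
    [[-0.41, -0.46, 0], 0.1178, -1],
    [[-0.82, -0.918, 0], 0.2363, -1],
    [[-0.82, -0.918, 0], 0.2363, -1],
    [[-0.82, -0.918, 0], 0.2363, -1],
    [[-0.82, -0.918, 0], 0.2363, -1],
    [[-0.82, -0.918, 0], 0.2363, -1],
    [[-0.82, -0.918, 0], 0.2363, -1],
  ],
)

```text
clock: 1.9
ee_pos: [0.3971, 0.1726, 0.2317]
eef_rot: [0.774, 0.633, 0.001, -0.0]
ft_force: [0.6, 0.5, -0.5]
finger_gap: 1.005
grip_force: 0.0
```

```bash
python3 -c "
from h import *
go(.4465,.0705,.009,-11.1)"
```

```text
t 1.9 pos [0.3971 0.1726 0.2317] az -11.45 tilt [ 7.e-04  1.e-03 -1.e+00] shift [-90.5, 68.5, 222.6] turn -0.0061 F [ 0.6  0.5 -0.5] gap 1.005 grip 0.0
```

To row units: 170 mm / 500 = 0.34, 150 mm / 500 = 0.3.

play_rows(
  increments=[
    [[-0.18, 0.136, 0], 0, -1],
    [[-0.18, 0.136, 0], 0, -1],
    [[-0.18, 0.136, 0], 0, -1],
    [[-0.18, 0.136, 0.12], 0, -1],
    [[-0.18, 0.136, 0.18], 0, -1],
    [[-0.18, 0.136, 0.24], 0, -1],
    [[-0.18, 0.136, 0.3], 0, -1],
    [[-0.18, 0.136, 0.34], 0, -1],
    [[-0.18, 0.136, 0.34], 0, -1],
    [[-0.18, 0.136, 0.34], 0, -1],
  ],
)

```text
clock: 2.73
ee_pos: [0.4457, 0.0726, 0.0611]
eef_rot: [0.772, 0.635, -0.001, -0.0]
ft_force: [0.0, 0.6, 0.2]
finger_gap: 1.0
grip_force: 0.0
```

```bash
python3 -c "
from h import *
go(.4465,.0705,.009,-11.1)"
```

```text
t 2.7333 pos [0.4457 0.0726 0.0611] az -11.13 tilt [-1.5e-03 -6.0e-04 -1.0e+00] shift [-1.8, 1.3, 52.1] turn -0.0006 F [0.  0.6 0.2] gap 1.0 grip 0.0
```

Descend, then close gently.

To row units: 52 mm / 500 = 0.104, 50 mm / 500 = 0.1.

play_rows(
  increments=[
    [[-0.004, 0.002, 0.03], 0, -1],
    [[-0.004, 0.002, 0.06], 0, -1],
    [[-0.004, 0.002, 0.088], 0, -1],
    [[-0.004, 0.002, 0.1], 0, -1],
    [[-0.004, 0.002, 0.104], 0, -1],
    [[-0.004, 0.002, 0.104], 0, 1],
    [[-0.004, 0.002, 0.104], 0, 1],
    [[-0.004, 0.002, 0.104], 0, 1],
    [[-0.004, 0.002, 0.104], 0, 1],
    [[-0.004, 0.002, 0.104], 0, 1],
    [[-0.004, 0.002, 0.104], 0, 1],
    [[-0.004, 0.002, 0.104], 0, 1],
  ],
  grip_force=60,
)

```text
clock: 3.73
ee_pos: [0.4467, 0.0708, 0.0097]
eef_rot: [0.772, 0.635, 0.0, -0.0]
ft_force: [-0.6, 0.6, 5.8]
finger_gap: 0.137
grip_force: 58.4
```

play_rows(
  increments=[
    [[0, 0, 0], 0, 1],
    [[0, 0, 0], 0, 1],
    [[0, 0, 0], 0, 1],
    [[0, 0, 0], 0, 1],
    [[0, 0, 0], 0, 1],
    [[0, 0, 0], 0, 1],
  ],
)

```text
clock: 4.23
ee_pos: [0.4467, 0.0708, 0.0097]
eef_rot: [0.772, 0.635, 0.0, -0.0]
ft_force: [-1.2, -0.5, 6.2]
finger_gap: 0.141
grip_force: 58.4
```

To row units: -180 mm / 500 = -0.36, -175 mm / 500 = -0.35.

play_rows(
  increments=[
    [[0, 0, -0.02], 0, 1],
    [[0, 0, -0.06], 0, 1],
    [[0, 0, -0.11], 0, 1],
    [[0, 0, -0.17], 0, 1],
    [[0, 0, -0.23], 0, 1],
    [[0, 0, -0.29], 0, 1],
    [[0, 0, -0.33], 0, 1],
    [[0, 0, -0.35], 0, 1],
    [[0, 0, -0.36], 0, 1],
    [[0, 0, -0.36], 0, 1],
  ],
)

```text
clock: 5.07
ee_pos: [0.4466, 0.0709, 0.1898]
eef_rot: [0.772, 0.635, 0.001, -0.0]
ft_force: [0.4, -0.5, -0.9]
finger_gap: 0.136
grip_force: 58.6
```

```bash
python3 - <<'E'
from h import *
go(.6274,.0972,.19,-6.8)
for cam in("top","scene"):
    P,D=manip.camera(cam); cv2.imwrite(f"pics/{cam}1.png",P[:,:,::-1])
    L=manip.trace("axle",cam)
    for o in L[:2]:
        q=cloud(cam,o["region"],D)
        if len(q)<20: continue
        c=np.median(q,axis=0); q=q[np.abs(q[:,2]-c[2])<.04]; c=q.mean(0); u=np.linalg.svd(q-c,full_matrices=False)[2][0]; u*=np.sign(u[1]); t=(q-c)@u
        print(cam,round(o["confidence"],2),len(q),c.round(4),u.round(3),(c+u*t.min()).round(4),(c+u*t.max()).round(4))
E
```

```text
t 5.0667 pos [0.4466 0.0709 0.1898] az -11.1 tilt [ 8.e-04  7.e-04 -1.e+00] shift [60.6, 172.3, -0.1] turn -0.0751 F [ 0.4 -0.5 -0.9] gap 0.136 grip 58.6
top 0.66 289 [0.4582 0.1195 0.2085] [ 0.191  0.982 -0.004] [0.4495 0.075  0.2086] [0.4663 0.1608 0.2083]
scene 0.85 440 [0.4339 0.0163 0.2087] [0.21  0.978 0.016] [ 0.4229 -0.035   0.2079] [0.4572 0.1244 0.2105]
```

To row units: 172 mm / 500 = 0.344, 170 mm / 500 = 0.34, -0.075 rad / 6.2832 = -0.0119.

play_rows(
  increments=[
    [[0.012, 0.034, 0], -0.0016, 1],
    [[0.034, 0.096, 0], -0.0032, 1],
    [[0.056, 0.16, 0], -0.0056, 1],
    [[0.078, 0.224, 0], -0.008, 1],
    [[0.1, 0.286, 0], -0.0095, 1],
    [[0.114, 0.324, 0], -0.0111, 1],
    [[0.12, 0.34, 0], -0.0119, 1],
    [[0.122, 0.344, 0], -0.0119, 1],
    [[0.122, 0.344, 0], -0.0119, 1],
    [[0.122, 0.344, 0], -0.0119, 1],
    [[0.122, 0.344, 0], -0.0119, 1],
  ],
)

```text
clock: 6.18
ee_pos: [0.6258, 0.0972, 0.1891]
eef_rot: [0.748, 0.664, -0.0, -0.001]
ft_force: [-0.2, 0.4, -0.3]
finger_gap: 0.138
grip_force: 58.7
```

```bash
python3 - <<'E'
from h import *
go(.6274,.0972,.087,-6.8)
out=[]
for cam in("top","scene"):
    P,D=manip.camera(cam); out.append(P[:,:,::-1])
a=cv2.resize(out[0][130:250,270:400],None,fx=4,fy=4)[:480,:400];b=cv2.resize(out[1][170:290,240:340],None,fx=4,fy=4)
cv2.imwrite("pics/st1.png",np.hstack([a,b]))
E
```

```text
t 6.1833 pos [0.6258 0.0972 0.1891] az -6.84 tilt [-1.3e-03  2.0e-04 -1.0e+00] shift [0.2, 1.8, 102.1] turn -0.0008 F [-0.2  0.4 -0.3] gap 0.138 grip 58.7
```

View pics/st1.png

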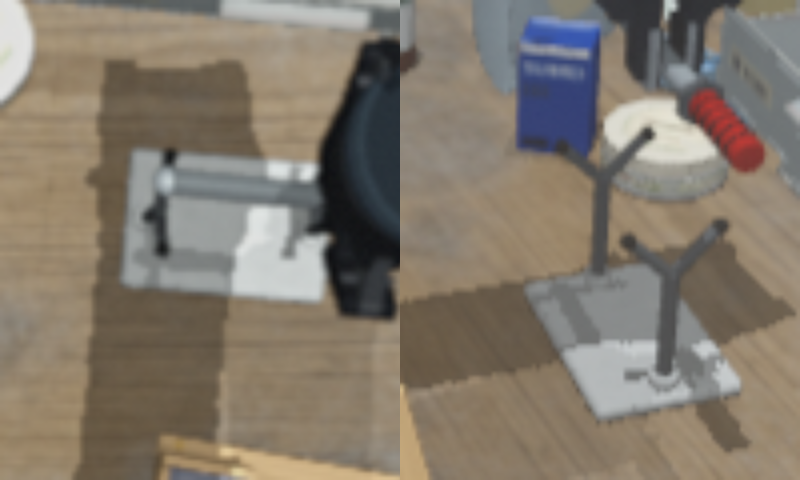

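The top crop shows the axle tip over the far fork at (165,183), slightly shifted by parallax. The scene crop shows the handle in front, pointing outward from the near post. Lower it.

To row units: 102 mm / 500 = 0.204, 101 mm / 500 = 0.202.

play_rows(
  increments=[
    [[0, 0.004, 0.04], 0, 1],
    [[0, 0.004, 0.09], 0, 1],
    [[0, 0.004, 0.13], 0, 1],
    [[0, 0.004, 0.16], 0, 1],
    [[0, 0.004, 0.18], 0, 1],
    [[0, 0.004, 0.194], 0, 1],
    [[0, 0.004, 0.2], 0, 1],
    [[0, 0.004, 0.202], 0, 1],
    [[0, 0.004, 0.204], 0, 1],
    [[0, 0.004, 0.204], 0, 1],
  ],
)

```text
clock: 7.12
ee_pos: [0.6289, 0.0971, 0.0883]
eef_rot: [0.748, 0.664, 0.0, -0.0]
ft_force: [-3.9, -1.2, 3.0]
finger_gap: 0.138
grip_force: 59.2
```

To row units: 2 mm / 500 = 0.004, 1 mm / 500 = 0.002.

play_rows(
  increments=[
    [[0, 0, 0.002], 0, 1],
    [[0, 0, 0.004], 0, 1],
    [[0, 0, 0.004], 0, 1],
    [[0, 0, 0.004], 0, 0.5],
    [[0, 0, 0.004], 0, 0.5],
    [[0, 0, 0.004], 0, 0.2],
    [[0, 0, 0.004], 0, 0.0],
    [[0, 0, 0.004], 0, 0.0],
    [[0, 0, 0.004], 0, 0.0],
    [[0, 0, 0.004], 0, 0.0],
  ],
  grip_force=20,
)

```text
clock: 7.95
ee_pos: [0.6292, 0.0972, 0.0852]
eef_rot: [0.748, 0.664, 0.0, 0.0]
ft_force: [-0.7, 0.4, -0.4]
finger_gap: 0.498
grip_force: 0.0
```

To row units: -240 mm / 500 = -0.48, -200 mm / 500 = -0.4.

play_rows(
  increments=[
    [[0, 0, -0.02], 0, 0],
    [[0, 0, -0.07], 0, 0],
    [[0, 0, -0.13], 0, 0],
    [[0, 0, -0.19], 0, 0],
    [[0, 0, -0.24], 0, 0],
    [[-0.08, 0, -0.24], 0, 0],
    [[-0.16, 0, -0.24], 0, 0],
    [[-0.24, 0, -0.24], 0, 0],
    [[-0.32, 0, -0.24], 0, 0],
    [[-0.4, 0, -0.24], 0, 0],
    [[-0.48, 0, -0.24], 0, 0],
    [[-0.48, 0, -0.24], 0, 0],
  ],
)

```text
clock: 8.95
ee_pos: [0.598, -0.1528, 0.2071]
eef_rot: [0.752, 0.659, -0.002, 0.003]
ft_force: [-0.4, -0.7, 0.2]
finger_gap: 0.502
grip_force: 0.0
```

```bash
cat > look.py <<'E'
from h import *
import sys
n=sys.argv[1]
def axle(cam,D,pts=None):
    for o in manip.trace("axle",cam)[:1]:
        q=cloud(cam,o["region"],D); c=np.median(q,axis=0); q=q[np.abs(q[:,2]-c[2])<.03]
        c=q.mean(0); u=np.linalg.svd(q-c,full_matrices=False)[2][0]; u*=np.sign(u[1]); t=(q-c)@u
        print(cam,round(o["confidence"],2),len(q),c.round(4),"u",u.round(3),(c+u*np.percentile(t,1)).round(4),(c+u*np.percentile(t,99)).round(4))
out=[]
for cam in("top","scene"):
    P,D=manip.camera(cam); out.append(P[:,:,::-1]); axle(cam,D)
x0,x1,y0,y1,a0,a1,b0,b1=map(int,sys.argv[2:10])
a=cv2.resize(out[0][y0:y1,x0:x1],(400,480));b=cv2.resize(out[1][b0:b1,a0:a1],(400,480))
cv2.imwrite(f"pics/{n}.png",np.hstack([a,b]))
E
python3 look.py st2 270 370 140 260 230 330 180 300; python3 -c "
from h import *
go(.6274,.02,.15,-6.8)"
```

```text
top 0.94 585 [0.625  0.0844 0.1048] u [ 0.112  0.994 -0.009] [ 0.6151 -0.0043  0.1056] [0.6365 0.1868 0.1039]
scene 0.93 466 [0.6196 0.0669 0.1054] u [0.111 0.994 0.001] [ 0.6111 -0.0091  0.1053] [0.6324 0.1819 0.1055]
t 9.15 pos [ 0.601  -0.1398  0.2056] az -6.75 tilt [ 5.e-04  1.e-03 -1.e+00] shift [161.8, 7.4, 55.8] turn 0.0009 F [ 0.9 -0.1 -0.7] gap 0.498 grip 0.0
```

View pics/st2.png

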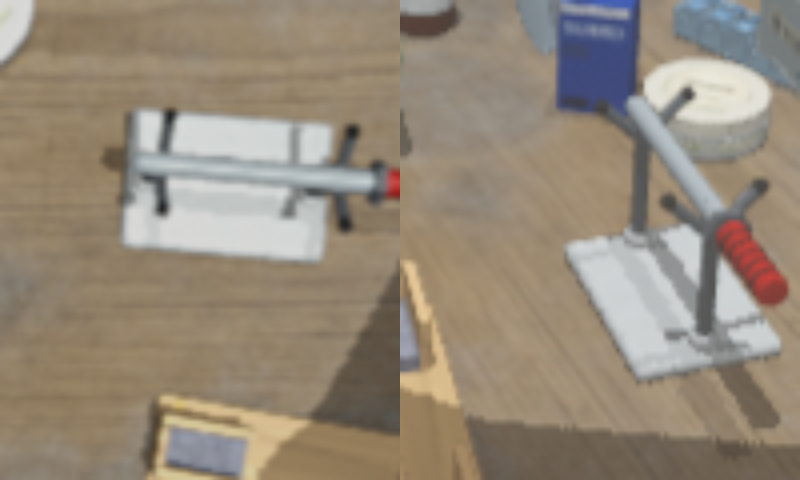

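The axle lies in both forks, with its tip past the far fork at (140,165), the collar outside the near one at (378,182), and the handle free. Go over the handle.

```bash
python3 -c "
from h import *
go(.6167,.026,.082,-6.4)"
```

```text
t 9.15 pos [ 0.601  -0.1398  0.2056] az -6.75 tilt [ 5.e-04  1.e-03 -1.e+00] shift [166.4, -3.9, 123.8] turn -0.0061 F [ 0.9 -0.1 -0.7] gap 0.498 grip 0.0
```

To row units: 166 mm / 500 = 0.332, 162 mm / 500 = 0.324, -0.006 rad / 6.2832 = -0.001.

play_rows(
  increments=[
    [[0.07, -0.002, 0], 0, 0],
    [[0.15, -0.004, 0], 0, 0],
    [[0.23, -0.006, 0], 0, 0],
    [[0.29, -0.008, 0], 0, 0],
    [[0.324, -0.008, 0], -0.001, 0],
    [[0.332, -0.008, 0], -0.001, 0],
    [[0.332, -0.008, 0], -0.001, 0],
    [[0.332, -0.008, 0.05], -0.001, 0],
    [[0.332, -0.008, 0.1], -0.001, 0],
    [[0.332, -0.008, 0.15], -0.001, 0],
    [[0.332, -0.008, 0.16], -0.001, 0],
    [[0.332, -0.008, 0.16], -0.001, 0],
  ],
)

```text
clock: 10.15
ee_pos: [0.6149, 0.022, 0.124]
eef_rot: [0.747, 0.665, -0.002, -0.001]
ft_force: [-0.4, 0.3, 0.3]
finger_gap: 0.5
grip_force: 0.0
```

```bash
python3 -c "
from h import *
go(.6167,.026,.082,-6.4)"
```

```text
t 10.15 pos [0.6149 0.022  0.124 ] az -6.61 tilt [-0.0035 -0.0016 -1.    ] shift [4.3, 1.4, 42.0] turn -0.0037 F [-0.4  0.3  0.3] gap 0.5 grip 0.0
```

To row units: 42 mm / 500 = 0.084, 40 mm / 500 = 0.08.

play_rows(
  increments=[
    [[0.004, 0.002, 0.02], 0, 0],
    [[0.004, 0.002, 0.044], 0, 0],
    [[0.004, 0.002, 0.068], 0, 0],
    [[0.004, 0.002, 0.08], 0, 0],
    [[0.004, 0.002, 0.084], 0, 0],
    [[0.004, 0.002, 0.084], 0, 0],
    [[0.004, 0.002, 0.084], 0, 1],
    [[0.004, 0.002, 0.084], 0, 1],
    [[0.004, 0.002, 0.084], 0, 1],
    [[0.004, 0.002, 0.084], 0, 1],
    [[0.004, 0.002, 0.084], 0, 1],
    [[0.004, 0.002, 0.084], 0, 1],
  ],
  grip_force=20,
)

```text
clock: 11.15
ee_pos: [0.618, 0.026, 0.0837]
eef_rot: [0.746, 0.666, 0.0, 0.0]
ft_force: [0.5, -0.4, 0.5]
finger_gap: 0.201
grip_force: 21.0
```

play_rows(
  increments=[
    [[0, 0, 0], 0, 1],
    [[0, 0, 0], 0, 1],
    [[0, 0, 0], 0, 1],
    [[0, 0, 0], 0, 1],
  ],
  grip_force=110,
)

```text
clock: 11.48
ee_pos: [0.6179, 0.0261, 0.0836]
eef_rot: [0.746, 0.666, 0.0, 0.0]
ft_force: [1.4, -0.1, 2.8]
finger_gap: 0.175
grip_force: 107.4
```

```bash
python3 -c "
from h import *
go(.6167,.026,.2,-6.4)"
```

```text
t 11.4833 pos [0.6179 0.0261 0.0836] az -6.48 tilt [ 8.e-04  1.e-04 -1.e+00] shift [-0.2, -1.1, -116.4] turn -0.0013 F [ 1.4 -0.1  2.8] gap 0.175 grip 107.4
```

To row units: -130 mm / 500 = -0.26, -128 mm / 500 = -0.256.

play_rows(
  increments=[
    [[0, 0, -0.01], 0, 1],
    [[0, 0, -0.03], 0, 1],
    [[0, 0, -0.06], 0, 1],
    [[0, 0, -0.1], 0, 1],
    [[0, 0, -0.144], 0, 1],
    [[0, 0, -0.188], 0, 1],
    [[0, 0, -0.224], 0, 1],
    [[0, 0, -0.246], 0, 1],
    [[0, 0, -0.256], 0, 1],
    [[0, 0, -0.26], 0, 1],
    [[0, 0, -0.26], 0, 1],
  ],
)

```text
clock: 12.4
ee_pos: [0.6171, 0.0262, 0.213]
eef_rot: [0.746, 0.666, -0.0, -0.0]
ft_force: [-0.5, 0.4, -1.0]
finger_gap: 0.176
grip_force: 107.4
```

```bash
python3 -c "
from h import *
go(.4423,.1479,.2136,-11.3)"
```

```text
t 12.4 pos [0.6171 0.0262 0.213 ] az -6.46 tilt [-8.e-04  0.e+00 -1.e+00] shift [101.3, -187.4, -0.5] turn 0.0845 F [-0.5  0.4 -1. ] gap 0.176 grip 107.4
```

To row units: -187 mm / 500 = -0.374, 101 mm / 500 = 0.202, 0.0845 rad / 6.2832 = 0.0134.

play_rows(
  increments=[
    [[0.01, -0.018, 0], 0.0008, 1],
    [[0.032, -0.06, 0], 0.0024, 1],
    [[0.062, -0.114, 0], 0.004, 1],
    [[0.094, -0.174, 0], 0.0064, 1],
    [[0.126, -0.234, 0], 0.008, 1],
    [[0.156, -0.29, 0], 0.0103, 1],
    [[0.18, -0.334, 0], 0.0119, 1],
    [[0.196, -0.362, 0], 0.0127, 1],
    [[0.202, -0.374, 0], 0.0134, 1],
    [[0.202, -0.374, 0], 0.0134, 1],
    [[0.202, -0.374, 0], 0.0134, 1],
    [[0.202, -0.374, 0], 0.0134, 1],
  ],
)

```text
clock: 13.4
ee_pos: [0.444, 0.1466, 0.2133]
eef_rot: [0.774, 0.633, 0.0, 0.0]
ft_force: [0.1, 0.0, -0.0]
finger_gap: 0.174
grip_force: 107.6
```

```bash
python3 look.py a3 180 340 160 290 150 290 120 260;  python3 -c "
from h import *
go(.4423,.1479,.0686,-11.3)"
```

```text
top 0.76 599 [0.4627 0.2295 0.2331] u [ 0.194  0.981 -0.014] [0.4492 0.1606 0.2341] [0.4778 0.3056 0.232 ]
scene 0.77 183 [0.4435 0.144  0.2356] u [0.229 0.972 0.05 ] [0.4358 0.1112 0.2339] [0.4604 0.2157 0.2393]
t 13.6 pos [0.4437 0.1468 0.2132] az -11.4 tilt [ 3.e-04 -4.e-04 -1.e+00] shift [0.9, -1.7, 144.6] turn -0.0017 F [-0.2  0.2 -1.2] gap 0.173 grip 107.6
```

To row units: 143 mm / 500 = 0.286, 142 mm / 500 = 0.284.

play_rows(
  increments=[
    [[0, -0.002, 0.02], 0, 1],
    [[0.002, -0.004, 0.06], 0, 1],
    [[0.002, -0.004, 0.11], 0, 1],
    [[0.002, -0.004, 0.16], 0, 1],
    [[0.002, -0.004, 0.21], 0, 1],
    [[0.002, -0.004, 0.25], 0, 1],
    [[0.002, -0.004, 0.274], 0, 1],
    [[0.002, -0.004, 0.284], 0, 1],
    [[0.002, -0.004, 0.286], 0, 1],
    [[0.002, -0.004, 0.286], 0, 1],
    [[0.002, -0.004, 0.286], 0, 1],
  ],
)

```text
clock: 14.52
ee_pos: [0.442, 0.149, 0.0709]
eef_rot: [0.773, 0.634, 0.001, 0.0]
ft_force: [-0.5, 0.1, 0.3]
finger_gap: 0.17
grip_force: 107.6
```

```bash
python3 look.py a4 190 310 180 300 170 250 140 236;  python3 - <<'E'
from h import *
go(.4423,.1479,.0705,-11.3)
for cam in("top","scene"):
    P,D=manip.camera(cam);C=P.astype(int).reshape(-1,3)
    A=cloud(cam,np.ones_like(D,bool),np.where(D>0,D,1))
    b=(D.ravel()>0)&(abs(A[:,0]-.486)<.08)&(abs(A[:,1]-.366)<.06)&(A[:,2]>.025)
    g=b&(C[:,1]>C[:,0]+40)&(C[:,1]>C[:,2]+30); q=A[g]
    u=np.array([.196,.981]);n=np.array([.981,-.196])
    for z in(.06,.085,.11,.13):
        s=q[abs(q[:,2]-z)<.006]; 
        if len(s): print(cam,z,len(s),"along",np.percentile(s[:,:2]@u-np.dot([.486,.3667],u),[1,99]).round(4),"across",np.percentile(s[:,:2]@n-np.dot([.486,.3667],n),[1,99]).round(4))
    # hub: whitish near axis
    h=b&(np.ptp(C,axis=1)<30)&(C.mean(1)>120); p=A[h]; o=(p-[.486,.3667,.085]); al=o[:,:2]@u; ac=o[:,:2]@n
    k=(np.hypot(ac,o[:,2])<.03)&(al<-.02); print("hubface",k.sum(),np.c_[al,ac,o[:,2]][k].mean(0).round(4) if k.any() else "")
E
```

```text
top 0.8 385 [0.4613 0.2344 0.091 ] u [ 0.19   0.982 -0.012] [0.4485 0.1683 0.0918] [0.4752 0.3064 0.0901]
scene 0.49 161 [0.4409 0.1465 0.0947] u [0.227 0.973 0.039] [0.4333 0.1143 0.0934] [0.4536 0.201  0.0969]
t 14.7167 pos [0.4418 0.1492 0.0709] az -11.31 tilt [ 1.2e-03  7.0e-04 -1.0e+00] shift [-1.1, 0.7, 0.4] turn -0.0001 F [0.4 0.1 0.2] gap 0.171 grip 107.6
top 0.06 8 along [-0.0265 -0.0233] across [-0.0521  0.0443]
top 0.085 2 along [-0.0262  0.0252] across [0.0176 0.0579]
top 0.11 125 along [-0.0273  0.0303] across [-0.0557  0.0553]
top 0.13 378 along [-0.0269  0.0314] across [-0.0424  0.0431]
hubface 33 [-0.0369 -0.0005  0.0037]
scene 0.06 4 along [-0.0242  0.0028] across [-0.0546 -0.0509]
scene 0.085 4 along [-0.0265 -0.0237] across [-0.0589 -0.0582]
scene 0.11 28 along [-0.0295  0.0229] across [-0.0579 -0.0515]
scene 0.13 68 along [-0.029   0.0293] across [-0.0473 -0.0312]
hubface 0
```

View pics/a4.png

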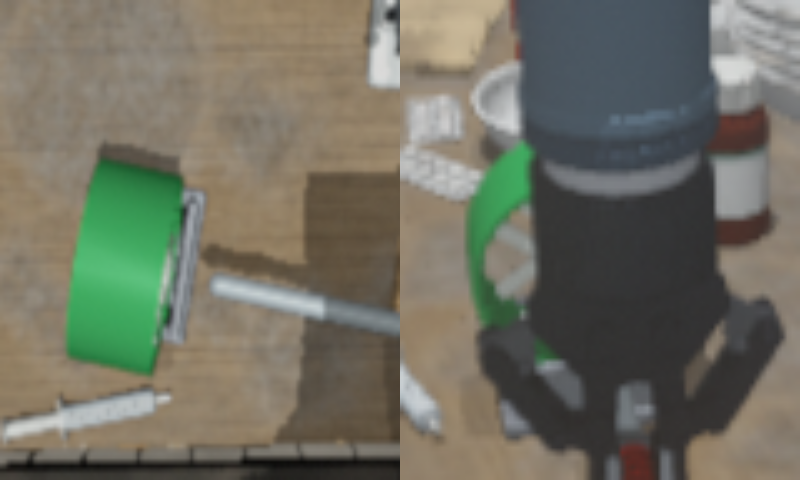

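The top crop shows the axle tip at (215,285) about 30 mm before the wheel's face, in line with the hub. The scene view is blocked by the gripper. The measured alignment is within about 1 mm, so insert slowly.

To row units: 50 mm / 500 = 0.1, 48 mm / 500 = 0.096.

play_rows(
  increments=[
    [[0.008, 0, 0], 0, 1],
    [[0.02, 0, 0], 0, 1],
    [[0.032, 0, 0], 0, 1],
    [[0.044, 0, 0], 0, 1],
    [[0.056, 0, 0], 0, 1],
    [[0.068, 0, 0], 0, 1],
    [[0.078, 0, 0], 0, 1],
    [[0.088, 0, 0], 0, 1],
    [[0.096, 0, 0], 0, 1],
    [[0.1, 0, 0], 0, 1],
    [[0.1, 0, 0], 0, 1],
  ],
)

```text
clock: 15.73
ee_pos: [0.4513, 0.1984, 0.0703]
eef_rot: [0.773, 0.634, 0.0, 0.0]
ft_force: [-0.2, -0.3, -1.3]
finger_gap: 0.171
grip_force: 107.6
```

```bash
python3 -c "
from h import *
go(.4684,.2784,.0705,-11.3)"
```

```text
t 15.7333 pos [0.4513 0.1984 0.0703] az -11.28 tilt [ 1.e-04  1.e-04 -1.e+00] shift [81.8, 1.2, -0.2] turn 0.0004 F [-0.2 -0.3 -1.3] gap 0.171 grip 107.6
```

To row units: 82 mm / 500 = 0.164, 81 mm / 500 = 0.162.

play_rows(
  increments=[
    [[0.01, 0, 0], 0, 1],
    [[0.026, 0, 0], 0, 1],
    [[0.042, 0, 0], 0, 1],
    [[0.058, 0.002, 0], 0, 1],
    [[0.074, 0.002, 0], 0, 1],
    [[0.09, 0.002, 0], 0, 1],
    [[0.106, 0.002, 0], 0, 1],
    [[0.122, 0.002, 0], 0, 1],
    [[0.138, 0.002, 0], 0, 1],
    [[0.152, 0.002, 0], 0, 1],
    [[0.162, 0.002, 0], 0, 1],
    [[0.164, 0.002, 0], 0, 1],
  ],
)

```text
clock: 16.73
ee_pos: [0.4684, 0.2794, 0.0703]
eef_rot: [0.773, 0.634, 0.0, -0.0]
ft_force: [0.2, -0.0, -0.8]
finger_gap: 0.172
grip_force: 107.6
```

```bash
cat > wl.py <<'E'
from h import *
import sys
go(.4684,.2784,.0705,-11.3)
cx,cy,cz=map(float,sys.argv[2:5]); th=np.radians(float(sys.argv[5])); u=np.array([np.sin(th),np.cos(th)]);n=np.array([u[1],-u[0]])
o2=[]
for cam in("top","scene"):
    P,D=manip.camera(cam);o2.append(P);C=P.astype(int).reshape(-1,3)
    A=cloud(cam,np.ones_like(D,bool),np.where(D>0,D,1))
    b=(D.ravel()>0)&(np.hypot(A[:,0]-cx,A[:,1]-cy)<.1)&(A[:,2]>.025)
    g=b&(C[:,1]>C[:,0]+40)&(C[:,1]>C[:,2]+30); q=A[g]; o=q-[cx,cy,cz]
    print(cam,len(q),"along",np.percentile(o[:,:2]@u,[1,99]).round(4),"across",np.percentile(o[:,:2]@n,[1,99]).round(4),"zmin/max",np.percentile(q[:,2],[1,99]).round(4))
    K=np.array(manip.get_calibration(cam)["mtx"]);T=np.linalg.inv(np.array(manip.get_calibration(cam)["world_from_camera"]))
    p=T[:3]@[cx,cy,cz,1]; c=K@(p/p[2]); x=int(np.clip(c[0]-60,0,392));y=int(np.clip(c[1]-70,0,240))
    o2[-1]=cv2.resize(P[y:y+144,x:x+120,::-1],(400,480))
cv2.imwrite(f"pics/{sys.argv[1]}.png",np.hstack(o2))
E
python3 wl.py w5 .486 .3667 .085 11.3
```

```text
t 16.7333 pos [0.4684 0.2794 0.0703] az -11.24 tilt [ 3.e-04  5.e-04 -1.e+00] shift [-1.0, 0.2, -0.2] turn 0.001 F [ 0.2 -0.  -0.8] gap 0.172 grip 107.6
top 1167 along [-0.0272  0.0312] across [-0.0531  0.0574] zmin/max [0.0449 0.1444]
scene 202 along [-0.0841  0.0268] across [-0.0601  0.056 ] zmin/max [0.0312 0.1736]
```

View pics/w5.png

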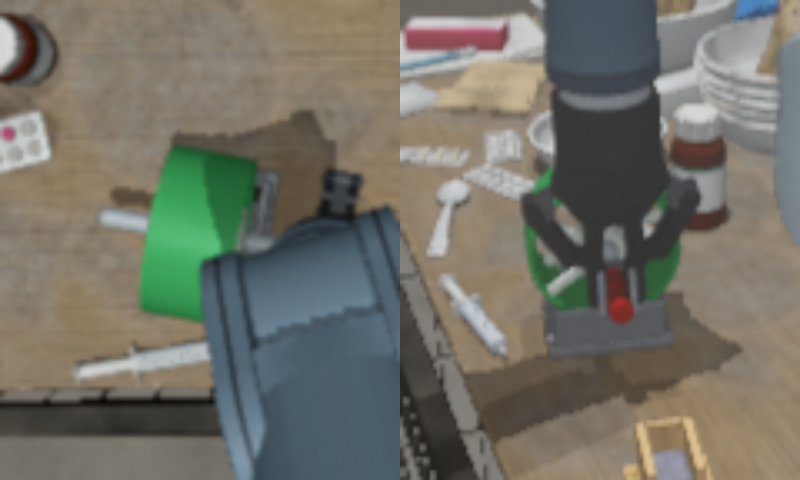

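The axle tip sticks out of the wheel's far face at (105,215) in the top crop, and the wheel hasn't moved. Lift.

To row units: -50 mm / 500 = -0.1, -49 mm / 500 = -0.098.

play_rows(
  increments=[
    [[0, 0, -0.004], 0, 1],
    [[0, 0, -0.01], 0, 1],
    [[0, 0, -0.016], 0, 1],
    [[0, 0, -0.024], 0, 1],
    [[0, 0, -0.034], 0, 1],
    [[0, 0, -0.046], 0, 1],
    [[0, 0, -0.058], 0, 1],
    [[0, 0, -0.07], 0, 1],
    [[0, 0, -0.082], 0, 1],
    [[0, 0, -0.092], 0, 1],
    [[0, 0, -0.098], 0, 1],
    [[0, 0, -0.1], 0, 1],
  ],
  grip_force=120,
)

```text
clock: 17.83
ee_pos: [0.4685, 0.2783, 0.121]
eef_rot: [0.773, 0.634, 0.0, 0.0]
ft_force: [-0.2, -0.2, -2.1]
finger_gap: 0.168
grip_force: 117.7
```

```bash
python3 wl.py w6 .486 .3667 .13 11.3; python3 - <<'E'
from h import *
P,D=manip.camera("top")
for o in manip.trace("axle","top")[:2]:
    q=cloud("top",o["region"],D); print(round(o["confidence"],2),len(q),np.median(q,axis=0).round(4),q[q[:,1]>.41].mean(0).round(4) if (q[:,1]>.41).any() else "")
E
```

```text
t 17.8333 pos [0.4685 0.2783 0.121 ] az -11.31 tilt [ 8.e-04  6.e-04 -1.e+00] shift [0.0, -0.2, 50.5] turn -0.0002 F [-0.2 -0.2 -2.1] gap 0.168 grip 117.7
top 1339 along [-0.0264  0.0327] across [-0.0518  0.0585] zmin/max [0.0894 0.192 ]
scene 247 along [-0.0298  0.0243] across [-0.0588  0.0573] zmin/max [0.0721 0.181 ]
0.42 151 [0.4923 0.4104 0.1394] [0.4991 0.4233 0.1389]
```

To row units: -80 mm / 500 = -0.16, -79 mm / 500 = -0.158.

play_rows(
  increments=[
    [[0, 0, -0.008], 0, 1],
    [[0, 0, -0.02], 0, 1],
    [[0, 0, -0.036], 0, 1],
    [[0, 0, -0.054], 0, 1],
    [[0, 0, -0.072], 0, 1],
    [[0, 0, -0.09], 0, 1],
    [[0, 0, -0.108], 0, 1],
    [[0, 0, -0.126], 0, 1],
    [[0, 0, -0.142], 0, 1],
    [[0, 0, -0.152], 0, 1],
    [[0, 0, -0.158], 0, 1],
    [[0, 0, -0.16], 0, 1],
  ],
)

```text
clock: 19.03
ee_pos: [0.4684, 0.2783, 0.2008]
eef_rot: [0.773, 0.634, 0.0, -0.0]
ft_force: [-0.1, 0.1, -1.5]
finger_gap: 0.169
grip_force: 117.7
```

```bash
python3 -c "
from h import *
go(.6183,.029,.201,-6.4)"
```

```text
t 19.0333 pos [0.4684 0.2783 0.2008] az -11.31 tilt [ 4.e-04  4.e-04 -1.e+00] shift [-215.0, 195.9, -0.2] turn -0.0856 F [-0.1  0.1 -1.5] gap 0.169 grip 117.7
```

To row units: -100 mm / 500 = -0.2, -94 mm / 500 = -0.188, -0.04 rad / 6.2832 = -0.0064.

play_rows(
  increments=[
    [[-0.004, 0.004, 0], 0, 1],
    [[-0.012, 0.012, 0], -0.0003, 1],
    [[-0.026, 0.024, 0], -0.0008, 1],
    [[-0.044, 0.04, 0], -0.0014, 1],
    [[-0.064, 0.058, 0], -0.0021, 1],
    [[-0.086, 0.078, 0], -0.0027, 1],
    [[-0.108, 0.098, 0], -0.0033, 1],
    [[-0.13, 0.118, 0], -0.0041, 1],
    [[-0.152, 0.138, 0], -0.0048, 1],
    [[-0.172, 0.156, 0], -0.0054, 1],
    [[-0.188, 0.17, 0], -0.0059, 1],
    [[-0.2, 0.182, 0], -0.0064, 1],
  ],
)

```text
clock: 20.03
ee_pos: [0.5384, 0.1601, 0.2001]
eef_rot: [0.761, 0.649, -0.0, 0.0]
ft_force: [-0.8, -0.1, -1.7]
finger_gap: 0.172
grip_force: 117.7
```

To row units: -102 mm / 500 = -0.204, -98 mm / 500 = -0.196, -0.044 rad / 6.2832 = -0.007.

play_rows(
  increments=[
    [[-0.008, 0.008, 0], -0.0003, 1],
    [[-0.02, 0.018, 0], -0.0006, 1],
    [[-0.038, 0.034, 0], -0.0013, 1],
    [[-0.06, 0.054, 0], -0.0019, 1],
    [[-0.082, 0.074, 0], -0.0025, 1],
    [[-0.104, 0.094, 0], -0.0032, 1],
    [[-0.126, 0.114, 0], -0.004, 1],
    [[-0.148, 0.134, 0], -0.0048, 1],
    [[-0.168, 0.152, 0], -0.0054, 1],
    [[-0.184, 0.166, 0], -0.006, 1],
    [[-0.196, 0.176, 0], -0.0065, 1],
    [[-0.204, 0.184, 0], -0.007, 1],
  ],
)

```text
clock: 21.03
ee_pos: [0.613, 0.0463, 0.2002]
eef_rot: [0.746, 0.666, -0.0, 0.0]
ft_force: [-0.4, 0.1, -1.5]
finger_gap: 0.167
grip_force: 119.4
```

```bash
python3 -c "
from h import *
go(.6183,.029,.201,-6.4)"
```

```text
t 21.0333 pos [0.613  0.0463 0.2002] az -6.5 tilt [-2.e-04 -2.e-04 -1.e+00] shift [-16.6, 7.3, -0.8] turn -0.0017 F [-0.4  0.1 -1.5] gap 0.167 grip 119.4
```

To row units: -15 mm / 500 = -0.03, -14 mm / 500 = -0.028.

play_rows(
  increments=[
    [[-0.008, 0.004, 0], 0, 1],
    [[-0.016, 0.008, 0], 0, 1],
    [[-0.024, 0.01, 0], 0, 1],
    [[-0.028, 0.012, 0], 0, 1],
    [[-0.03, 0.012, 0], 0, 1],
    [[-0.03, 0.012, 0], 0, 1],
    [[-0.03, 0.012, 0], 0, 1],
  ],
)

```text
clock: 21.62
ee_pos: [0.6169, 0.0318, 0.2003]
eef_rot: [0.746, 0.666, 0.0, -0.0]
ft_force: [-0.3, 0.2, -1.7]
finger_gap: 0.171
grip_force: 119.7
```

```bash
python3 -c "
from h import *
go(.6183,.029,.09,-6.4)";python3 wl.py w7 .630 .119 .21 6.6
```

```text
t 21.6167 pos [0.6169 0.0318 0.2003] az -6.48 tilt [-1.e-04  2.e-04 -1.e+00] shift [-2.6, 1.8, 110.3] turn -0.0014 F [-0.3  0.2 -1.7] gap 0.171 grip 119.7
t 21.6167 pos [0.6169 0.0318 0.2003] az -6.48 tilt [-1.e-04  2.e-04 -1.e+00] shift [228.3, -175.3, 129.9] turn 0.0841 F [-0.3  0.2 -1.7] gap 0.171 grip 119.7
top 1944 along [-0.0231  0.0344] across [-0.0593  0.0512] zmin/max [0.1559 0.2698]
scene 774 along [-0.0409  0.0316] across [-0.0628  0.0486] zmin/max [0.154  0.2786]
```

View pics/w7.png

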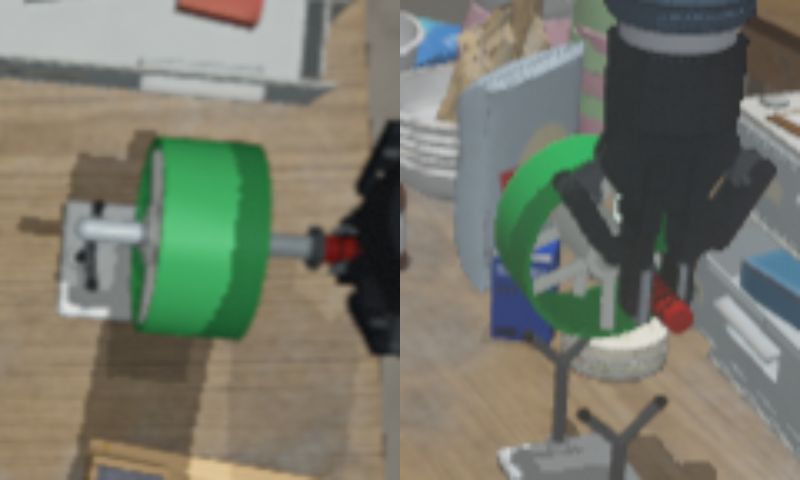

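The top crop shows the wheel on the axle between the collar (318,245) and the tip (85,230). The scene crop shows it hanging clear above both forks. Lower slowly.

To row units: 85 mm / 500 = 0.17, 84 mm / 500 = 0.168.

play_rows(
  increments=[
    [[-0.002, 0.002, 0.008], 0, 1],
    [[-0.004, 0.002, 0.022], 0, 1],
    [[-0.004, 0.004, 0.04], 0, 1],
    [[-0.004, 0.004, 0.058], 0, 1],
    [[-0.004, 0.004, 0.076], 0, 1],
    [[-0.004, 0.004, 0.094], 0, 1],
    [[-0.004, 0.004, 0.112], 0, 1],
    [[-0.004, 0.004, 0.13], 0, 1],
    [[-0.004, 0.004, 0.146], 0, 1],
    [[-0.004, 0.004, 0.16], 0, 1],
    [[-0.004, 0.004, 0.168], 0, 1],
    [[-0.004, 0.004, 0.17], 0, 1],
  ],
)

```text
clock: 22.72
ee_pos: [0.6183, 0.0292, 0.1144]
eef_rot: [0.746, 0.666, -0.0, -0.0]
ft_force: [0.5, 0.8, -1.7]
finger_gap: 0.171
grip_force: 119.7
```

To row units: 30 mm / 500 = 0.06, 29 mm / 500 = 0.058.

play_rows(
  increments=[
    [[0, 0, 0.008], 0, 1],
    [[0, 0, 0.018], 0, 1],
    [[0, 0, 0.028], 0, 1],
    [[0, 0, 0.036], 0, 1],
    [[0, 0, 0.044], 0, 1],
    [[0, 0, 0.05], 0, 1],
    [[0, 0, 0.054], 0, 1],
    [[0, 0, 0.056], 0, 1],
    [[0, 0, 0.058], 0, 1],
    [[0, 0, 0.06], 0, 1],
    [[0, 0, 0.06], 0, 1],
  ],
)

```text
clock: 23.63
ee_pos: [0.6186, 0.0293, 0.0852]
eef_rot: [0.746, 0.666, -0.0, -0.0]
ft_force: [0.4, 0.2, -1.1]
finger_gap: 0.166
grip_force: 119.8
```

```bash
python3 -c "
from h import *
go(.6183,.029,.0836,-6.4)";python3 wl.py w8 .630 .119 .1 6.6
```

```text
t 23.6333 pos [0.6186 0.0293 0.0852] az -6.49 tilt [-2.e-04  1.e-04 -1.e+00] shift [-0.4, -0.3, 1.6] turn -0.0016 F [ 0.4  0.2 -1.1] gap 0.166 grip 119.8
t 23.6333 pos [0.6186 0.0293 0.0852] az -6.49 tilt [-2.e-04  1.e-04 -1.e+00] shift [230.5, -177.4, 14.8] turn 0.0839 F [ 0.4  0.2 -1.1] gap 0.166 grip 119.8
top 1429 along [-0.0271  0.0311] across [-0.0575  0.0541] zmin/max [0.0433 0.1555]
scene 814 along [-0.0835  0.0285] across [-0.0613  0.0075] zmin/max [0.039  0.1949]
```

View pics/w8.png

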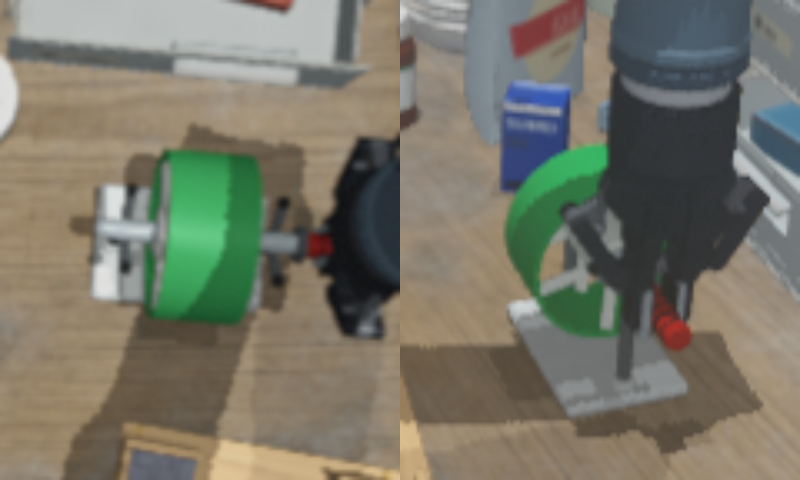

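The shaft is over both forks (near at 280,240, far at 125,230) and the wheel is centred between the posts. Lower the last 2 mm and release gently.

To row units: 2.5 mm / 500 = 0.005, 2 mm / 500 = 0.004.

play_rows(
  increments=[
    [[0, 0, 0.002], 0, 1],
    [[0, 0, 0.003], 0, 1],
    [[0, 0, 0.004], 0, 1],
    [[0, 0, 0.005], 0, 1],
    [[0, 0, 0.005], 0, 1],
    [[0, 0, 0.005], 0, 1],
  ],
)

```text
clock: 24.23
ee_pos: [0.6187, 0.0291, 0.0833]
eef_rot: [0.746, 0.666, 0.0, -0.0]
ft_force: [-4.1, 0.1, 5.6]
finger_gap: 0.171
grip_force: 120.7
```

play_rows(
  increments=[
    [[0, 0, 0], 0, 0.6],
    [[0, 0, 0], 0, 0.6],
    [[0, 0, 0], 0, 0.5],
    [[0, 0, 0], 0, 0.4],
    [[0, 0, 0], 0, 0.2],
    [[0, 0, 0], 0, 0],
    [[0, 0, 0], 0, 0],
    [[0, 0, 0], 0, 0],
    [[0, 0, 0], 0, 0],
  ],
  grip_force=20,
)

```text
clock: 24.98
ee_pos: [0.6188, 0.0292, 0.0828]
eef_rot: [0.746, 0.666, 0.0, 0.0]
ft_force: [-0.3, 0.3, 0.7]
finger_gap: 0.5
grip_force: 0.0
```

To row units: -130 mm / 500 = -0.26, -120 mm / 500 = -0.24.

play_rows(
  increments=[
    [[0, 0, -0.01], 0, 0],
    [[0, 0, -0.03], 0, 0],
    [[0, 0, -0.06], 0, 0],
    [[0, 0, -0.1], 0, 0],
    [[0, 0, -0.15], 0, 0],
    [[0, 0, -0.2], 0, 0],
    [[-0.04, 0, -0.24], 0, 0],
    [[-0.1, 0, -0.26], 0, 0],
    [[-0.16, 0, -0.26], 0, 0],
    [[-0.22, 0, -0.26], 0, 0],
    [[-0.26, 0, -0.26], 0, 0],
    [[-0.26, 0, -0.26], 0, 0],
  ],
)

```text
clock: 25.98
ee_pos: [0.6029, -0.1067, 0.2145]
eef_rot: [0.749, 0.663, -0.001, 0.002]
ft_force: [0.0, -0.0, 0.0]
finger_gap: 0.498
grip_force: 0.0
```

```bash
python3 wl.py w9 .630 .119 .1 6.6
```

```text
t 25.9833 pos [ 0.6029 -0.1067  0.2145] az -6.95 tilt [ 0.0014 -0.0034 -1.    ] shift [366.4, -180.4, 142.5] turn 0.0759 F [ 0. -0.  0.] gap 0.498 grip 0.0
top 1425 along [-0.03    0.0286] across [-0.0576  0.0524] zmin/max [0.0417 0.1551]
scene 1287 along [-0.0327  0.0257] across [-0.0616  0.0549] zmin/max [0.0387 0.1555]
```

View pics/w9.png

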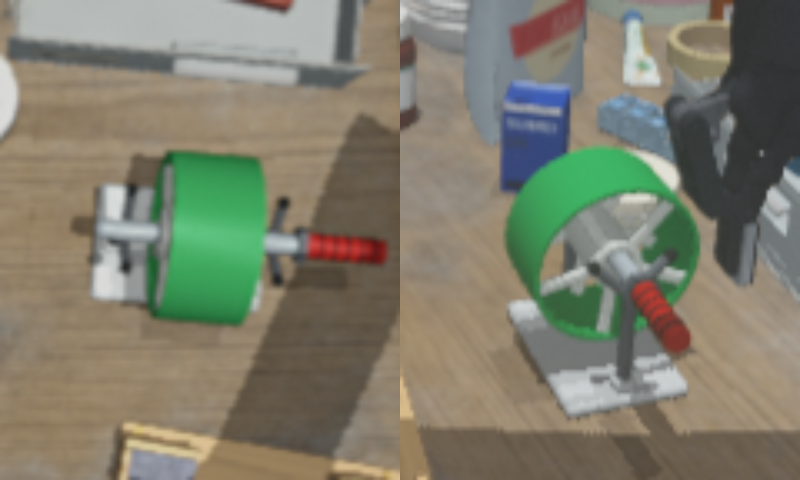

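The wheel hangs centred between the posts, with the axle in both forks (125,230 and 280,240) and the gripper clear. I'll let it settle, check that it isn't drifting, and hand in.

play_rows(
  increments=[
    [[0, 0, 0], 0, 0],
    [[0, 0, 0], 0, 0],
    [[0, 0, 0], 0, 0],
    [[0, 0, 0], 0, 0],
    [[0, 0, 0], 0, 0],
    [[0, 0, 0], 0, 0],
    [[0, 0, 0], 0, 0],
    [[0, 0, 0], 0, 0],
    [[0, 0, 0], 0, 0],
    [[0, 0, 0], 0, 0],
    [[0, 0, 0], 0, 0],
    [[0, 0, 0], 0, 0],
  ],
)

```text
clock: 27.08
ee_pos: [0.604, -0.0999, 0.2128]
eef_rot: [0.746, 0.666, 0.0, 0.0]
ft_force: [-0.3, -0.2, 0.3]
finger_gap: 0.502
grip_force: 0.0
```

```bash
python3 wl.py w10 .630 .119 .1 6.6; python3 look.py l10 0 100 0 100 0 100 0 100
```

```text
t 27.0833 pos [ 0.604  -0.0999  0.2128] az -6.5 tilt [ 0. -0. -1.] shift [360.5, -177.6, 142.3] turn 0.0837 F [-0.3 -0.2  0.3] gap 0.502 grip 0.0
top 1431 along [-0.03    0.0286] across [-0.0577  0.0527] zmin/max [0.0417 0.1548]
scene 1293 along [-0.0328  0.0255] across [-0.0616  0.0551] zmin/max [0.0385 0.1558]
top 0.56 376 [0.6242 0.0775 0.1053] u [ 0.114  0.993 -0.011] [ 0.6152 -0.0016  0.1062] [0.6371 0.1898 0.104 ]
scene 0.84 307 [0.6161 0.036  0.1049] u [ 0.118  0.993 -0.022] [ 0.6112 -0.0051  0.1058] [0.6229 0.0936 0.1036]
```

Nothing moves any more, and the axle is level at the right height.

```bash
python3 -c "
from workcell import manip
print(manip.finish_job())"
```

```text
the job is handed in; nothing more can be done
None
```

The job is handed in at about 27 s: the wheel hangs on the axle between the two posts, the axle lies level in both forks, and the gripper is clear of everything.

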